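# Push the needle tin through the gap between the weights

## Task

The flat needle tin is to be parked behind the two cloth-covered iron weights. Push it along the bench with the fingertips, a short end first, through the narrow gap between the weights and on until that end rests flat against the wooden bench stop, then leave it there. Keep the tin flat on the bench and never lift it, do not jam it against the weights or knock them, and leave the spools, bone folders and paste pot where they are.

Things in the scene. Friction and masses are not known exactly. Their poses are not given: they have to be found in the camera images.
- needle_tin: Flat closed tin with printed lid that stays shut, the lowest of the blocks: 68 (its x) x 107 (its y) x 24 mm (z), 0.11 to 0.2 kg, loose, lid up. Origin: centre of its underside. Starts before the gap on the side away from the stop, up to 35 mm off the gap's middle line and turned up to 0.5 rad from its direction. Slides with ordinary friction. Either short end may lead.
- bench_stop: Low hardwood batten screwed to the bench, immovable, 20 (its x) x 120 (its y) x 30 mm. Origin: centre of its underside. Its +x is the pushing direction (to the robot's right, world -y within 0.3 rad); the tin's end must meet its face at x = -10 mm. The gap's middle is at its x = -165 mm, y = 0 within 6 mm and 1.5 mm. Once home, the tin's centre is at its x = -63.5, y = 0 mm.
- weight_long: The longer cloth-covered iron weight, a rounded block 55 (its x) x 110 (its y) x 45 mm (z), fixed to the bench, on the far side of the gap (the stop's +y side). Axes parallel to the stop's. Origin: centre of its underside. Its end at its own y = -55 mm is one side of the gap, which is 75 to 79 mm wide.
- weight_short: The shorter cloth-covered iron weight, a rounded block 60 (its x) x 90 (its y) x 36 mm (z), fixed to the bench, on the near side of the gap (the stop's -y side). Axes parallel to the stop's. Origin: centre of its underside. Its end at its own y = +45 mm is the other side of the gap.
- spool_a: Wooden spool of thread, 42 mm across, 52 mm tall, loose, standing beside the tin's parking place. Leave alone. Origin: centre of its underside.
- spool_b: A second wooden spool of thread, 42 mm across, 52 mm tall, loose, standing at the other side of the parking place. Leave alone. Origin: centre of its underside.
- bone_folder: Flat bone folder, 24 x 147 (its y) x 8 mm, loose, lying just behind the stop. Leave alone. Origin: centre of its underside.
- short_folder: Shorter flat bone folder, 22 x 108 (its y) x 8 mm, loose, lying on the far side of the work. Leave alone. Origin: centre of its underside.
- glue_pot: Round stoneware paste pot, 72 mm across, 65 mm tall, loose, standing well behind the stop. Leave alone. Origin: centre of its underside.

How it is judged:
By the outcome, as a careful person would: the job done as asked, in the order asked, and still so for the second after the job is handed in, with the robot touching nothing.
It also fails if it takes over 64 s, if anything falls off the work surface, if the arm or the gripper's body presses on something with over 40 N, if the wrist force passes 120 N, or if a joint passes its speed limit or range.

## Robot

A 6-joint arm with a two-finger parallel gripper is mounted at the origin on a cart in front of the work surface, level with it; the furniture and walls round the work are solid. World frame = base frame: x ahead of the robot, y to its left, z up, the work surface at z = 0. Lengths are in m, angles in rad, forces in N, time in s.
With the tool pointing down it reaches from about 0.25 to 0.775 m from the base axis. Payload 8.9 kg.
Tool frame: the origin (TCP) lies between the finger pads; the fingertips stand bot.tip_extent ahead of it and the grasp point (between the pads) lies 2 mm behind it (bot.tip_extent is the distance from the TCP to the fingertips, in m); z points along the fingers, y is the line along which they close (so a half turn about z gives the same grasp; the last joint's range is limited). The gripper opens to 85 mm and grips with 20 to 120 N. Pads are 22 mm wide; open, the fingers measure 114 mm over their backs; the gripper's body (76 mm by 85 mm) begins 54 mm behind the grasp point. The pads swing forward as they close: fully open they stand 13 mm farther back than shut.
Start: joints at [-0.139, 0.291, -0.153, 1.127, 0, 1.431], TCP at [0.525, 0, 0.222] pointing down, gripper open.
Joint ranges: [-2.52, 2.52], [-0.91, 1.74], [-1.3, 1.37], [-1.96, 2.02], [-1.52, 1.47], [-3.14, 3.14]. Speed limits (rad/s): [2.22, 2.22, 2.79, 3.14, 3.14, 3.14].

## Interface

Orientations are given as a rotation vector (axis times angle).
In Python, from rig import bot, optics gives the robot as it stands.
- The arm moves only by the shell command python3 -m creep 'ROWS' [FORCE]. ROWS is JSON, a list of rows, each an object with "rot": the turn, a rotation vector about the world's x, y, z in rad, a list of three; "travel": the shift along the world's x, y, z in mm, a list of three; "claw": the closure, from 0 (fully open) to 1 (shut). A call has 1 to 5 rows; each row shifts and turns the commanded pose from where the row before left it; what a row does not reach is not made up. A row lasts 1/8 s, in which the tool goes at most 62.5 mm and 10.7 degrees, less where a joint would pass 70% of its speed; a pose out of reach is approached as far as the arm can. A call is refused whole if a number of a shift passes 62.5 or a number of a turn 0.188, either way. A call with a gripper value outside its range is refused whole. The fingers move at their own pace and stop on an object; FORCE is the grip in N (left out, the last holds). Time passes only in rows, so rows that do not move let the fingers close. It gives the time, the measured TCP pose, the force, the opening and the grip force at its end, in the units of the state.
- bot.state(): the state, without advancing time (a new reading comes with each control period).
- optics.get_image(name): name is "scene" or "side" or "wrist"; returns the picture (384x512x3 uint8, red, green, blue); there is no depth.
- optics.camera_info(name): a dict with "vfov" (degrees; the focal length in pixels is half the picture's height over the tangent of half this angle, whatever the lens; pixels are square), "cx", "cy" (the principal point, pixels), "cam_to_world" (4x4, takes a point from camera to world coordinates). Camera axes: x right, y down, z forward; pixel columns grow to the right and rows downward; lengths in m; the calibration is good to about 2 mm. A picture is of the moment at which its call begins: read the wrist's pose just before it. camera_info takes no time and is no camera call; for the wrist camera it gives the pose at the moment of the call.
- bot.job_done(): hands the job in; it is judged then, once.
The state is a dict: "clock": time; "joint_positions": joint angles; "joint_velocities": joint speeds; "tau": joint torques, N m; "position": TCP position; "eef_rot": TCP orientation; "force": force on the tool from outside, world axes, zero at the start; "wrist_torque": the same for the moment, N m; "finger_gap": finger opening in m; "grip_force": force on a finger pad.
Only numpy, scipy, OpenCV 4.12 (cv2) and the standard library are available. Lean on these libraries where they do the work, as an engineer would, in place of code of your own. Each camera call takes 0.05 s, during which the arm holds its last target. There are 200 camera calls.

## Working session

There is one attempt and no reset: what is moved stays moved. The work goes in short steps, Python scripts to look and compute and a shell command to move; the robot and the scene stay as the last step left them, time stands still between calls to the robot, and variables do not carry over. Pictures are saved under pics/ and viewed, at most 10 in all, crops included, and the job is handed in when it is done.

```bash
mkdir -p pics; ls
python3 - <<'E'
from rig import bot, optics
import cv2, numpy as np
s=bot.state(); print(s['clock'],s['position'],s['eef_rot'],s['finger_gap'],bot.tip_extent)
a=[]
for n in ['scene','side']:
    im=optics.get_image(n); cv2.imwrite(f'pics/{n}0.png',im[:,:,::-1]); i=optics.camera_info(n); print(n,i)
E
```

```text
pics
0.0 [5.24567918e-01 5.85351657e-05 2.21541880e-01] [-2.22071080e+00 -2.22073924e+00  1.21138115e-03] 0.08522079049069282 0.017
scene {'vfov': 51.43610544827716, 'cx': 245.95682661743058, 'cy': 193.25791529032134, 'cam_to_world': array([[ 0.84109308, -0.42179106,  0.33860704,  0.31590664],
       [-0.54058237, -0.63439368,  0.55255349, -0.6203516 ],
       [-0.01825195, -0.64779392, -0.76159694,  0.68737861],
       [ 0.        ,  0.        ,  0.        ,  1.        ]])}
side {'vfov': 43.84402236577774, 'cx': 254.80891614680016, 'cy': 194.06246955687087, 'cam_to_world': array([[-0.97865015, -0.11986956,  0.16695861,  0.37419466],
       [-0.20449941,  0.6492609 , -0.73255735,  0.77433928],
       [-0.02058837, -0.7510603 , -0.65991253,  0.86550403],
       [ 0.        ,  0.        ,  0.        ,  1.        ]])}
```

View pics/scene0.png

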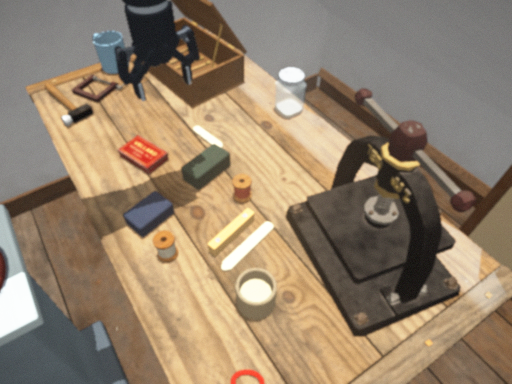

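View pics/side0.png

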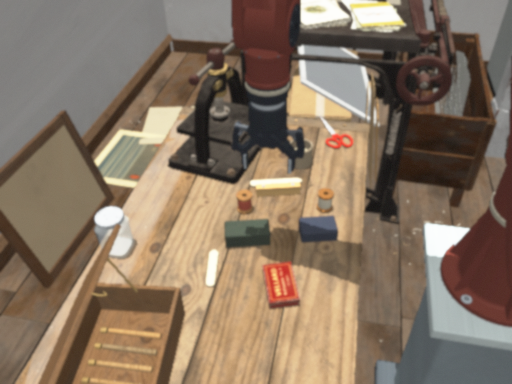

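The scene view shows the red tin at (143,153), the green long weight at (206,166), the blue short weight at (148,213), the yellow stop at (231,229), the folder at (248,245), and spools at (242,188) and (164,246). The side view shows the tin at (282,285), weights at (247,234) and (318,229), and the stop at (276,184).

```bash
cat > h.py <<'E'
import numpy as np, cv2
from rig import bot, optics
def ray(info,uv):
    f=192/np.tan(np.radians(info['vfov'])/2); T=np.array(info['cam_to_world'])
    uv=np.atleast_2d(uv).astype(float)
    d=np.c_[(uv[:,0]-info['cx'])/f,(uv[:,1]-info['cy'])/f,np.ones(len(uv))]@T[:3,:3].T
    return T[:3,3],d
def plane(info,uv,z):
    o,d=ray(info,uv); return (o+d*((z-o[2])/d[:,2])[:,None])[:,:2]
def proj(info,P):
    f=192/np.tan(np.radians(info['vfov'])/2); T=np.array(info['cam_to_world'])
    c=(np.atleast_2d(P)-T[:3,3])@T[:3,:3]
    return np.c_[c[:,0]/c[:,2]*f+info['cx'],c[:,1]/c[:,2]*f+info['cy']]
def snap(n,name=None):
    i=optics.camera_info(n); im=optics.get_image(n)[:,:,::-1].copy()
    if name: cv2.imwrite(f'pics/{name}.png',im)
    return i,im
E
python3 - <<'E'
from h import *
i=optics.camera_info('scene'); j=optics.camera_info('side')
for n,a,b,z in [('tin',(143,153),(282,285),.024),('long',(206,160),(247,228),.045),('short',(148,208),(318,224),.036),('stop',(231,226),(276,182),.03)]:
    print(n,plane(i,a,z),plane(j,b,z))
i,im=snap('wrist','w0'); print(i)
E
```

```text
tin [[0.47321459 0.1051788 ]] [[0.46661967 0.12513902]]
long [[ 0.57941278 -0.01989235]] [[ 0.57494728 -0.01166747]]
short [[ 0.41291328 -0.0683271 ]] [[ 0.40903599 -0.06583828]]
stop [[ 0.53586457 -0.19987786]] [[ 0.53889034 -0.21245141]]
{'vfov': 59.81818079423897, 'cx': 248.88301109825457, 'cy': 191.3627755914785, 'cam_to_world': array([[ 9.99998794e-01, -4.39620811e-04, -1.48972533e-03,
         5.24621545e-01],
       [-8.93207237e-04, -9.47419698e-01, -3.19992373e-01,
         8.28692927e-02],
       [-1.27071982e-03,  3.19993318e-01, -9.47418947e-01,
         3.73936598e-01],
       [ 0.00000000e+00,  0.00000000e+00,  0.00000000e+00,
         1.00000000e+00]])}
```

View pics/w0.png

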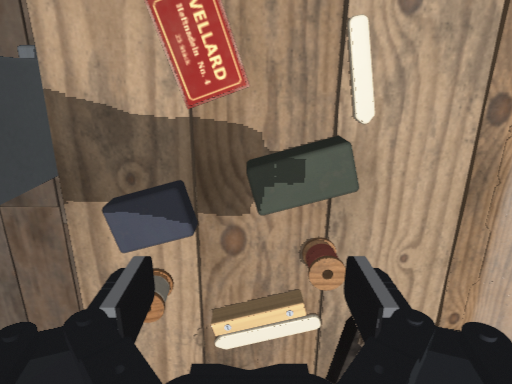

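The wrist view shows the tin at (200,50), partly cut off, the weights at (300,175) and (150,215), the stop at (258,312), and spools at (325,265) and (155,295). I'll move back to get the whole tin in view.

```bash
python3 -m creep '[{"rot":[0,0,0],"travel":[-20,55,10],"claw":0},{"rot":[0,0,0],"travel":[-20,55,10],"claw":0},{"rot":[0,0,0],"travel":[0,0,0],"claw":0},{"rot":[0,0,0],"travel":[0,0,0],"claw":0}]'
python3 - <<'E'
from h import *
snap('wrist','w1')
i,im=snap('wrist'); print(i['cam_to_world'][:3,3])
E
```

```text
clock: 0.65
position: [0.485, 0.11, 0.242]
eef_rot: [2.22, 2.222, -0.0]
force: [0.5, 0.6, -0.2]
finger_gap: 0.0856
grip_force: 0.0
[0.48504104 0.19237415 0.39413623]
```

View pics/w1.png

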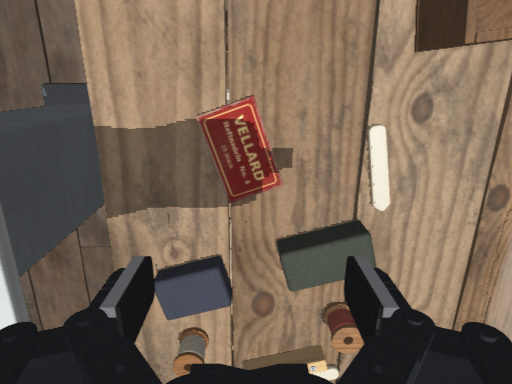

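The tin is now fully in view with corners near (198,117), (255,97), (280,183), (230,200), roughly aligned with the push direction. Next I'll put the camera directly over the gap.

```bash
python3 -m creep '[{"rot":[0,0,0],"travel":[0,-60,0],"claw":0},{"rot":[0,0,0],"travel":[0,-60,0],"claw":0},{"rot":[0,0,0],"travel":[0,-50,0],"claw":0},{"rot":[0,0,0],"travel":[0,-50,0],"claw":0},{"rot":[0,0,0],"travel":[0,0,0],"claw":0}]'
python3 - <<'E'
from h import *
i,im=snap('wrist','w2'); print(i['cam_to_world'][:3,3]); np.save('w2.npy',i,allow_pickle=True)
cv2.imwrite('pics/w2big.png',cv2.resize(im[0:384,30:480],None,fx=1.75,fy=1.55)[:600])
E
```

```text
clock: 1.38
position: [0.4847, -0.1142, 0.2416]
eef_rot: [2.228, 2.214, -0.001]
force: [-0.4, 0.5, 0.1]
finger_gap: 0.0856
grip_force: 0.0
[ 0.48513895 -0.03127416  0.39387968]
```

View pics/w2.png

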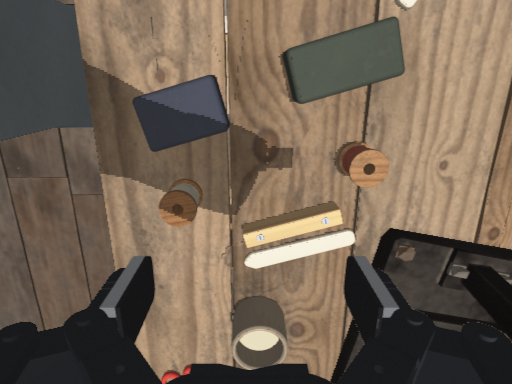

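The camera is now over the gap. The short weight is at (181,112), the long weight at (344,60), the stop's top face runs (244,240)-(341,215) with its front face above it, the spools are at (180,203) and (363,165), and the pot is at (260,335).

```bash
cat > seg.py <<'E'
from h import *
def big(m):
    m=cv2.morphologyEx(m.astype(np.uint8),cv2.MORPH_OPEN,np.ones((3,3)))
    cs,_=cv2.findContours(m,cv2.RETR_EXTERNAL,cv2.CHAIN_APPROX_NONE)
    return max(cs,key=cv2.contourArea)[:,0,:]
def tin(im):
    h,s,v=cv2.split(cv2.cvtColor(im,cv2.COLOR_BGR2HSV))
    m=((h<8)|(h>172))&(s>140)&(v>50); return cv2.morphologyEx(m.astype(np.uint8),cv2.MORPH_CLOSE,np.ones((9,9)))
E
python3 - <<'E'
from seg import *
im=cv2.imread('pics/w2.png'); i=np.load('w2.npy',allow_pickle=True).item()
h,s,v=cv2.split(cv2.cvtColor(im,cv2.COLOR_BGR2HSV))
for p in [(170,100),(181,135),(320,75),(370,50),(290,228),(270,240),(290,217),(300,120),(250,170)]: print(p,h[p[1],p[0]],s[p[1],p[0]],v[p[1],p[0]])
roi=np.zeros(h.shape,bool); roi[5:160,125:420]=1
sh=big(roi&(h>100)&(h<140)&(s>50)); lo=big(roi&(h>45)&(h<100)&(s>30))
r2=np.zeros(h.shape,bool); r2[195:270,235:350]=1
st=big(r2&(h>12)&(h<28)&(s>80)&(v>140)); 
for n,c,z in [('short',sh,0),('long',lo,0),('stop',st,.03)]:
    r=cv2.minAreaRect(c.astype(np.float32)); print(n,r,cv2.boxPoints(r).round(1).tolist())
    P=plane(i,c,z); r=cv2.minAreaRect((P*1000).astype(np.float32)); print('  mm',r,cv2.boxPoints(r).round(1).tolist())
o=im.copy()
for c in (sh,lo,st): cv2.drawContours(o,[c[:,None]],-1,(0,255,255),1)
cv2.imwrite('pics/o.png',cv2.resize(o[0:280,120:420],None,fx=2.6,fy=2.1,interpolation=cv2.INTER_NEAREST))
E
```

```text
(170, 100) 114 40 96
(181, 135) 113 35 58
(320, 75) 48 28 91
(370, 50) 45 29 89
(290, 228) 20 89 243
(270, 240) 20 92 240
(290, 217) 17 102 108
(300, 120) 14 83 150
(250, 170) 14 97 79Traceback (most recent call last):
  File "<stdin>", line 6, in <module>
  File "seg.py", line 5, in big
    return max(cs,key=cv2.contourArea)[:,0,:]
           ~~~^^^^^^^^^^^^^^^^^^^^^^^^
ValueError: max() iterable argument is empty
```

Run:
```python
from seg import *
im=cv2.imread('pics/w2.png'); i=np.load('w2.npy',allow_pickle=True).item()
h,s,v=cv2.split(cv2.cvtColor(im,cv2.COLOR_BGR2HSV))
roi=np.zeros(h.shape,bool); roi[5:160,125:250]=1
r1=np.zeros(h.shape,bool); r1[5:120,265:420]=1
sh=big(roi&(h>90)&(h<150)&(s>15)); lo=big(r1&(h>32)&(h<100))
r2=np.zeros(h.shape,bool); r2[195:270,235:350]=1
st=big(r2&(h>12)&(h<28)&(s>75)&(v>185)); 
for n,c,z in [('short',sh,0),('long',lo,0),('stop',st,.03)]:
    P=plane(i,c,z); r=cv2.minAreaRect((P*1000).astype(np.float32)); print(n,'mm',r,cv2.boxPoints(r).round(1).tolist())
np.savez('c.npz',sh=sh,lo=lo,st=st)
o=im.copy()
for c in (sh,lo,st): cv2.drawContours(o,[c[:,None]],-1,(0,255,255),1)
cv2.imwrite('pics/o.png',cv2.resize(o[0:280,120:420],None,fx=2.6,fy=2.1,interpolation=cv2.INTER_NEAREST))
```

```text
short mm ((406.91998291015625, -69.41938781738281), (98.85620880126953, 64.02428436279297), 15.534380912780762) [[350.70001220703125, -51.79999923706055], [367.8999938964844, -113.5], [463.1000061035156, -87.0], [446.0, -25.299999237060547]]
long mm ((589.3845825195312, -14.971229553222656), (125.4872055053711, 60.37812042236328), 15.422295570373535) [[520.9000244140625, -2.5999999046325684], [536.9000244140625, -60.79999923706055], [657.9000244140625, -27.399999618530273], [641.7999877929688, 30.799999237060547]]
stop mm ((535.5995483398438, -201.92596435546875), (119.56088256835938, 19.253890991210938), 15.544665336608887) [[475.3999938964844, -208.6999969482422], [480.6000061035156, -227.1999969482422], [595.7999877929688, -195.1999969482422], [590.5999755859375, -176.60000610351562]]
```

View pics/o.png

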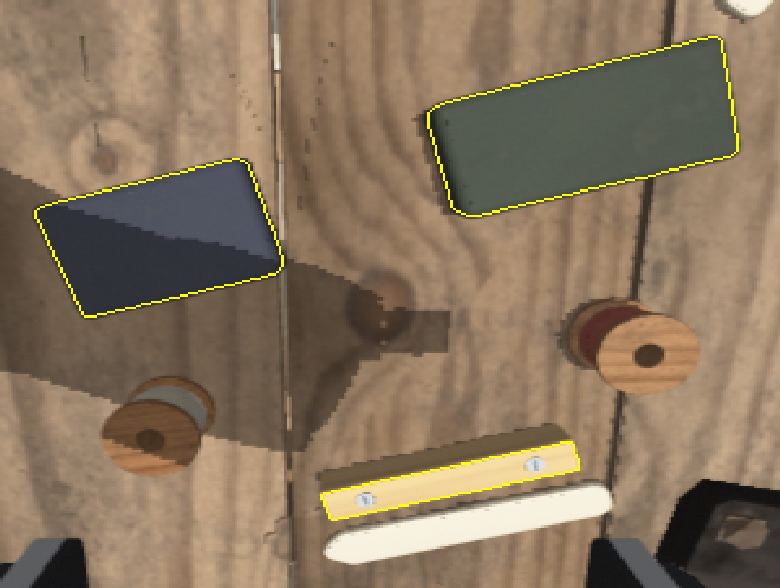

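Contours fit well: the middle line agrees between gap and stop (462.0 vs 461.9 mm), the gap is about 78 mm, and the angle is 15.5°. Now the tin.

```bash
cat >> seg.py <<'E'
A=np.radians(15.5); e=np.array([np.cos(A),np.sin(A)]); u=np.array([np.sin(A),-np.cos(A)]); S=np.array([535.6,-201.9])
def tinpose(i,im,z=.024):
    P=(plane(i,big(tin(im)),z)*1000).astype(np.float32); r=cv2.minAreaRect(P); b=cv2.boxPoints(r)
    c=np.array(r[0]); d=[b[1]-b[0],b[2]-b[1]]; d=max(d,key=np.linalg.norm); d=d/np.linalg.norm(d); d*=np.sign(d@u)
    print('size',np.round(r[1],1),'world c',c.round(1),'stop xy',round((c-S)@u,1),round((c-S)@e,1),'yaw rel deg',round(np.degrees(np.arctan2(d@e,d@u)),2))
    print('rear mid',(c-53.5*d).round(1),'dir',d.round(3))
E
python3 - <<'E'
from seg import *
i=np.load('w2.npy',allow_pickle=True).item(); i['cam_to_world'][:3,3]=[0.48504104,0.19237415,0.39413623]
tinpose(i,cv2.imread('pics/w1.png'))
E
```

```text
size [ 63.  106.1] world c [475.2 114.3] stop xy -320.8 26.3 yaw rel deg 2.53
rear mid [458.7 165.1] dir [ 0.31  -0.951]
```

```bash
python3 -m creep '[{"rot":[0,0,0.09],"travel":[0,58,0],"claw":0},{"rot":[0,0,0.09],"travel":[0,58,0],"claw":0},{"rot":[0,0,0.091],"travel":[-4.7,57,-40],"claw":0},{"rot":[0,0,0],"travel":[-5,55.2,-40],"claw":0},{"rot":[0,0,0],"travel":[0,0,0],"claw":0}]'
python3 - <<'E'
from seg import *
print(bot.tip_extent)
i,im=snap('wrist','w3'); tinpose(i,im); print(i['cam_to_world'][:3,3])
o=im.copy(); cv2.drawContours(o,[big(tin(im))[:,None]],-1,(0,255,255),1); cv2.imwrite('pics/o3.png',o)
E
```

```text
clock: 2.05
position: [0.4732, 0.1107, 0.1672]
eef_rot: [-1.892, -2.502, 0.005]
force: [-0.3, -0.7, 0.1]
finger_gap: 0.0853
grip_force: 0.0
0.017
size [ 62.6 105.8] world c [475.8 114.7] stop xy -321.1 26.9 yaw rel deg 3.27
rear mid [458.5 165.3] dir [ 0.322 -0.947]
[0.45148139 0.19039681 0.31964571]
```

View pics/o3.png

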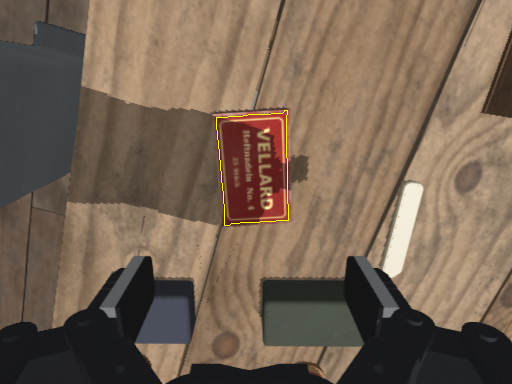

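The tin's contour is at (217,118)-(288,224), between the fingers' lines. I'll lower the open fingers astride it.

```bash
python3 -m creep '[{"rot":[0,0,0],"travel":[2,1,-40],"claw":0},{"rot":[0,0,0],"travel":[1.6,2,-40],"claw":0},{"rot":[0,0,0],"travel":[0,0,-35],"claw":0},{"rot":[0,0,0],"travel":[0,0,-24],"claw":0},{"rot":[0,0,0],"travel":[0,0,0],"claw":0}]'
python3 - <<'E'
from seg import *
i,im=snap('side','s1'); cv2.imwrite('pics/s1c.png',cv2.resize(im[150:330,180:400],None,fx=3,fy=3))
E
```

```text
clock: 2.72
position: [0.4793, 0.1096, 0.0301]
eef_rot: [-1.902, -2.499, 0.002]
force: [-0.4, 0.1, -0.3]
finger_gap: 0.0855
grip_force: 0.0
```

View pics/s1c.png

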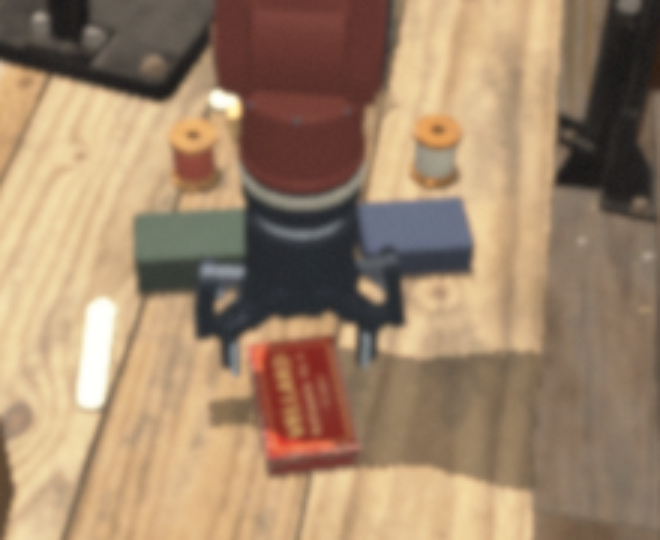

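The fingers (tips at crop (232,368), (368,362)) stand either side of the tin but seem nearer its front end. I'll check the tip height.

Run:
```python
from seg import *
j=optics.camera_info('side'); s=bot.state(); print(s['position'],bot.tip_extent)
for z in (0,.013,.026,.04): print(z,plane(j,[(257.3,272.7),(302.7,270.7)],z).round(3).tolist())
```

```text
[0.4801792  0.10985405 0.03118324] 0.017
0 [[0.531, 0.082], [0.429, 0.057]]
0.013 [[0.529, 0.093], [0.428, 0.068]]
0.026 [[0.526, 0.103], [0.427, 0.078]]
0.04 [[0.524, 0.114], [0.426, 0.09]]
```

Run:
```python
from seg import *
i=optics.camera_info('side'); im=cv2.imread('pics/s1.png')
c=big(tin(im)*(np.arange(384)[:,None]>200)); print(cv2.boundingRect(c))
tinpose(i,im) if 0 else None
for p in (c[c[:,1].argmin()],c[c[:,1].argmax()]): print(p,plane(i,p,.024),plane(i,p,0))
# expected tin top corners
d=np.array([.316,-.949]);n=np.array([.949,.316]);ce=np.array([475.5,114.5])
for a,b in ((1,1),(1,-1),(-1,-1),(-1,1)):
    q=ce+a*53.5*d+b*34*n; print(proj(i,[[q[0]/1e3,q[1]/1e3,.024]]).round(1))
s=bot.state();p=s['position']
for z in (p[2]-.017,p[2]): 
  for b in (-1,1): print('tip',z,proj(i,[[p[0]+b*.043*e[0]+.011*(-u[0]),p[1]+b*.043*e[1]-.011*u[1],z]]).round(1))
# wrist
i,im=snap('wrist'); m=tin(im); print('wrist');
tinpose(i,im); print(cv2.boundingRect(big(m)))
```

```text
(264, 263, 32, 43)
[283 263] [[0.47457434 0.06275874]] [[0.4774372 0.0424642]]
[274 305] [[0.47464319 0.18021022]] [[0.47750802 0.16326545]]
[[260.6 263.7]]
[[289.9 260.7]]
[[298.4 298.7]]
[[266.8 302.2]]
tip 0.014183241278572671 [[296.8 284.1]]
tip 0.014183241278572671 [[258.2 286.6]]
tip 0.031183241278572672 [[297.1 279.3]]
tip 0.031183241278572672 [[258.1 281.8]]
wrist
size [ 63.6 108.9] world c [475.1 115.9] stop xy -322.4 26.6 yaw rel deg 2.65
rear mid [458.4 166.8] dir [ 0.312 -0.95 ]
(172, 124, 133, 195)
```

The tin agrees in both cameras, but the tips look higher than stated. I'll feel downward in small steps.

```bash
python3 -m creep '[{"rot":[0,0,0],"travel":[-2,2,-4],"claw":0},{"rot":[0,0,0],"travel":[-2,2,-3],"claw":0},{"rot":[0,0,0],"travel":[0,0,-2],"claw":0},{"rot":[0,0,0],"travel":[0,0,0],"claw":0}]'
python3 - <<'E'
from seg import *
i,im=snap('wrist','w4'); i2,im2=snap('side','s2')
big_=np.hstack([cv2.resize(im[100:384,60:460],(470,334)),cv2.resize(im2[220:320,230:330],(330,334),interpolation=cv2.INTER_CUBIC)])
cv2.imwrite('pics/c4.png',big_)
E
```

```text
clock: 3.32
position: [0.4757, 0.1146, 0.0217]
eef_rot: [-1.901, -2.501, 0.0]
force: [0.3, 0.4, 0.1]
finger_gap: 0.0854
grip_force: 0.0
```

View pics/c4.png

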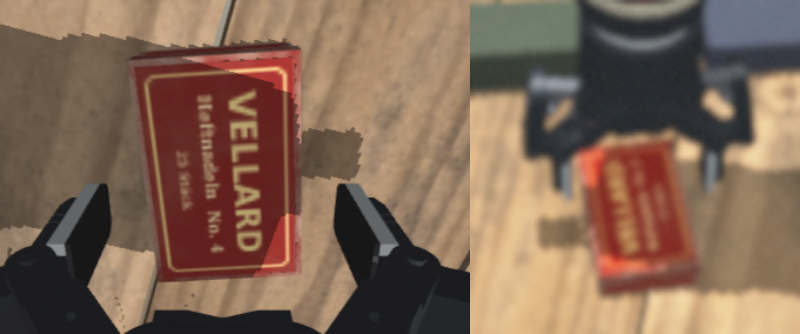

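The wrist crop shows the pads either side of the tin's front half, with clearance. A functional test is cheapest: narrow the fingers and nudge sideways.

```bash
python3 -m creep '[{"rot":[0,0,0],"travel":[0,0,1],"claw":0.15},{"rot":[0,0,0],"travel":[0,0,0],"claw":0.15},{"rot":[0,0,0],"travel":[-4.8,-1.3,0],"claw":0.15},{"rot":[0,0,0],"travel":[-4.8,-1.3,0],"claw":0.15},{"rot":[0,0,0],"travel":[0,0,0],"claw":0.15}]' 20
python3 - <<'E'
from seg import *
i,im=snap('wrist','w5'); tinpose(i,im)
p=bot.state()['position'][:2]*1000; print('tcp stop xy',(p-S)@u,(p-S)@e, bot.tip_extent)
E
```

```text
clock: 4.05
position: [0.4656, 0.1118, 0.0227]
eef_rot: [-1.901, -2.501, 0.001]
force: [0.5, -0.2, -0.2]
finger_gap: 0.0726
grip_force: 0.0
size [ 63.5 109.4] world c [475.2 116.2] stop xy -322.6 26.8 yaw rel deg 2.82
rear mid [458.4 167. ] dir [ 0.314 -0.949]
tcp stop xy -320.9687872895797 16.732111784066017 0.017
```

The fingers passed above the lid (no force, tin unmoved), so the tips are higher than stated. I'll centre again and feel for the bench.

```bash
python3 -m creep '[{"rot":[0,0,0],"travel":[4.8,1.5,0],"claw":0},{"rot":[0,0,0],"travel":[4.9,1.3,0],"claw":0},{"rot":[0,0,0],"travel":[0,0,-2],"claw":0},{"rot":[0,0,0],"travel":[0,0,-2],"claw":0},{"rot":[0,0,0],"travel":[0,0,-1],"claw":0}]'; python3 -m creep '[{"rot":[0,0,0],"travel":[0,0,-1],"claw":0},{"rot":[0,0,0],"travel":[0,0,0],"claw":0}]';  python3 -m creep '[{"rot":[0,0,0],"travel":[0,0,-1.5],"claw":0},{"rot":[0,0,0],"travel":[0,0,0],"claw":0}]'; python3 -m creep '[{"rot":[0,0,0],"travel":[0,0,-1.5],"claw":0},{"rot":[0,0,0],"travel":[0,0,0],"claw":0}]'
```

```text
clock: 4.72
position: [0.4756, 0.1147, 0.0174]
eef_rot: [-1.901, -2.501, 0.001]
force: [-1.1, -0.1, 0.3]
finger_gap: 0.0855
grip_force: 0.0
clock: 4.97
position: [0.4758, 0.1147, 0.0166]
eef_rot: [-1.901, -2.501, 0.0]
force: [0.5, -0.1, -0.3]
finger_gap: 0.0854
grip_force: 0.0
clock: 5.22
position: [0.4758, 0.1147, 0.0151]
eef_rot: [-1.901, -2.501, 0.0]
force: [-0.2, -0.3, -0.2]
finger_gap: 0.0851
grip_force: 0.0
clock: 5.48
position: [0.4758, 0.1147, 0.0136]
eef_rot: [-1.901, -2.501, 0.0]
force: [-0.4, 0.6, 0.6]
finger_gap: 0.0854
grip_force: 0.0
```

```bash
python3 -m creep '[{"rot":[0,0,0],"travel":[0,0,0],"claw":0.15},{"rot":[0,0,0],"travel":[0,0,0],"claw":0.15},{"rot":[0,0,0],"travel":[-4.8,-1.3,0],"claw":0.15},{"rot":[0,0,0],"travel":[-4.8,-1.3,0],"claw":0.15},{"rot":[0,0,0],"travel":[0,0,0],"claw":0.15}]' 20
python3 - <<'E'
from seg import *
i,im=snap('wrist','w6'); tinpose(i,im)
p=bot.state()['position'][:2]*1000; print('tcp stop xy',(p-S)@u,(p-S)@e, bot.tip_extent)
E
```

```text
clock: 6.1
position: [0.4657, 0.112, 0.0137]
eef_rot: [-1.901, -2.501, 0.001]
force: [-0.4, 0.7, -0.5]
finger_gap: 0.0729
grip_force: 0.0
size [ 63.7 109.8] world c [475.2 116.2] stop xy -322.7 26.8 yaw rel deg 2.82
rear mid [458.4 167. ] dir [ 0.314 -0.949]
tcp stop xy -321.1144521339441 16.944939826147692 0.017
```

```bash
python3 -m creep '[{"rot":[0,0,0],"travel":[4.8,1.4,0],"claw":0},{"rot":[0,0,0],"travel":[4.9,1.2,0],"claw":0},{"rot":[0,0,0],"travel":[0,0,-2],"claw":0},{"rot":[0,0,0],"travel":[0,0,-2],"claw":0},{"rot":[0,0,0],"travel":[0,0,-1],"claw":0}]'; for k in 1 2; do python3 -m creep '[{"rot":[0,0,0],"travel":[0,0,-2],"claw":0},{"rot":[0,0,0],"travel":[0,0,-1],"claw":0},{"rot":[0,0,0],"travel":[0,0,0],"claw":0}]' | grep -E "pos|force"; done
python3 - <<'E'
from seg import *
i2,im2=snap('side','s3'); i,im=snap('scene','c3'); i,im=snap('wrist','w7'); tinpose(i,im)
E
```

```text
clock: 6.78
position: [0.4757, 0.1147, 0.0084]
eef_rot: [-1.901, -2.501, 0.001]
force: [0.3, 0.3, 0.4]
finger_gap: 0.0855
grip_force: 0.0
position: [0.476, 0.1147, 0.0056]
force: [1.8, 0.8, 0.9]
grip_force: 0.0
position: [0.4759, 0.1147, 0.0026]
force: [0.0, -0.6, -0.2]
grip_force: 0.0
size [ 64.  109.3] world c [474.9 116.7] stop xy -323.2 26.7 yaw rel deg 2.56
rear mid [458.4 167.5] dir [ 0.31  -0.951]
```

```bash
for k in 1 2 3 4; do python3 -m creep '[{"rot":[0,0,0],"travel":[0,0,-1.5],"claw":0},{"rot":[0,0,0],"travel":[0,0,-1.5],"claw":0},{"rot":[0,0,0],"travel":[0,0,0],"claw":0}]' | grep -E "pos|force"; done; python3 -m creep '[{"rot":[0,0,0],"travel":[0,0,0],"claw":0.15},{"rot":[0,0,0],"travel":[0,0,0],"claw":0.15},{"rot":[0,0,0],"travel":[-4.8,-1.3,0],"claw":0.15},{"rot":[0,0,0],"travel":[-4.8,-1.3,0],"claw":0.15},{"rot":[0,0,0],"travel":[0,0,0],"claw":0.15}]' 20
python3 - <<'E'
from seg import *
i,im=snap('wrist','w8'); tinpose(i,im)
p=bot.state()['position'][:2]*1000; print('tcp stop xy',(p-S)@u,(p-S)@e, bot.tip_extent)
E
```

```text
position: [0.4759, 0.1147, -0.0005]
force: [-0.4, 0.1, 0.5]
grip_force: 0.0
position: [0.4759, 0.1147, -0.0034]
force: [-0.4, -1.0, 0.7]
grip_force: 0.0
position: [0.4759, 0.1147, -0.0064]
force: [-0.6, -0.0, -0.8]
grip_force: 0.0
position: [0.4759, 0.1147, -0.0094]
force: [0.1, -0.0, 0.5]
grip_force: 0.0
clock: 9.8
position: [0.4658, 0.112, -0.0093]
eef_rot: [-1.901, -2.501, 0.001]
force: [-0.1, 0.5, -0.0]
finger_gap: 0.0727
grip_force: 0.0
size [ 64.  106.5] world c [465.5 117.4] stop xy -326.4 17.7 yaw rel deg 0.75
rear mid [450.5 168.7] dir [ 0.28 -0.96]
tcp stop xy -321.1529428788376 16.786714980814207 0.017
```

The tips now reach the tin: it moved to y = 17.7 with yaw 0.75°. I'll narrow a little more and bring it onto the middle line.

```bash
python3 -m creep '[{"rot":[0,0,0],"travel":[0,0,0],"claw":0.18},{"rot":[0,0,0],"travel":[-4.5,-1.2,0],"claw":0.18},{"rot":[0,0,0],"travel":[-4.5,-1.2,0],"claw":0.18},{"rot":[0,0,0],"travel":[-4.5,-1.2,0],"claw":0.18},{"rot":[0,0,0],"travel":[-3,-1,0],"claw":0.18}]' 20;python3 -m creep '[{"rot":[0,0,0],"travel":[0,0,0],"claw":0.18},{"rot":[0,0,0],"travel":[0,0,0],"claw":0.18}]'
python3 - <<'E'
from seg import *
i,im=snap('wrist','w9'); tinpose(i,im)
p=bot.state()['position'][:2]*1000; print('tcp stop xy',(p-S)@u,(p-S)@e)
hsv=cv2.cvtColor(im,cv2.COLOR_BGR2HSV)
for r in (190,): print([(c,*im[r,c][::-1].tolist()) for c in list(range(180,204,2))+list(range(284,312,2))]); print(cv2.boundingRect(big(tin(im))))
E
```

```text
clock: 10.48
position: [0.4496, 0.1074, -0.0092]
eef_rot: [-1.901, -2.501, -0.0]
force: [1.4, 0.1, 0.1]
finger_gap: 0.0699
grip_force: 0.7
clock: 10.72
position: [0.4496, 0.1075, -0.0094]
eef_rot: [-1.901, -2.501, 0.001]
force: [0.9, -0.4, 0.3]
finger_gap: 0.0701
grip_force: 0.0
size [ 64.1 105.9] world c [448.4 113.6] stop xy -327.3 0.2 yaw rel deg -0.78
rear mid [434.8 165.3] dir [ 0.254 -0.967]
tcp stop xy -321.09026404392876 -0.12509962472966452
[(180, 104, 45, 39), (182, 101, 40, 36), (184, 101, 40, 35), (186, 101, 38, 34), (188, 101, 39, 35), (190, 101, 38, 34), (192, 101, 37, 33), (194, 102, 39, 35), (196, 101, 38, 34), (198, 101, 38, 34), (200, 102, 39, 35), (202, 101, 38, 35), (284, 102, 35, 32), (286, 101, 34, 32), (288, 102, 37, 35), (290, 102, 37, 34), (292, 101, 34, 32), (294, 102, 35, 32), (296, 155, 51, 48), (298, 174, 58, 54), (300, 174, 57, 52), (302, 174, 57, 51), (304, 174, 57, 52), (306, 174, 56, 52), (308, 174, 55, 51), (310, 174, 55, 51)]
(165, 149, 176, 226)
```

Tin is at y ≈ 0.2 mm, yaw −0.8°. Next: open, rise, move behind the tin, narrow the fingers to about 25 mm.

```bash
python3 -m creep '[{"rot":[0,0,0],"travel":[0,0,0],"claw":0},{"rot":[0,0,0],"travel":[0,0,0],"claw":0},{"rot":[0,0,0],"travel":[0,0,25],"claw":0},{"rot":[0,0,0],"travel":[0,0,40],"claw":0},{"rot":[0,0,0],"travel":[-11.8,42.4,0],"claw":0.7}]' | grep pos; python3 -m creep '[{"rot":[0,0,0],"travel":[-11.7,42.4,0],"claw":0.7},{"rot":[0,0,0],"travel":[0,0,0],"claw":0.7},{"rot":[0,0,0],"travel":[0,0,0],"claw":0.7},{"rot":[0,0,0],"travel":[0,0,-22],"claw":0.7},{"rot":[0,0,0],"travel":[0,0,0],"claw":0.7}]'
python3 - <<'E'
from seg import *
i,im=snap('wrist','w10'); tinpose(i,im)
p=bot.state()['position'][:2]*1000; print('tcp stop xy',(p-S)@u,(p-S)@e)
E
```

```text
position: [0.4412, 0.1493, 0.0583]
clock: 12.02
position: [0.4256, 0.1911, 0.0327]
eef_rot: [-1.902, -2.499, 0.004]
force: [-0.7, -0.5, -0.7]
finger_gap: 0.026
grip_force: 0.0
size [49.2 68. ] world c [439.8 138.9] stop xy -354.1 -1.3 yaw rel deg 0.01
rear mid [425.5 190.5] dir [ 0.267 -0.964]
tcp stop xy -408.19920589593073 -0.464058482200513
```

```bash
python3 -m creep '[{"rot":[0,0,0],"travel":[0,0,-10],"claw":0.7},{"rot":[0,0,0],"travel":[0,0,-5],"claw":0.7},{"rot":[0,0,0],"travel":[0,0,-4],"claw":0.7},{"rot":[0,0,0],"travel":[0,0,-4],"claw":0.7},{"rot":[0,0,0],"travel":[0,0,0],"claw":0.7}]'|grep -E "pos|for"; for k in 1 2 3; do python3 -m creep '[{"rot":[0,0,0],"travel":[0,0,-1],"claw":0.7},{"rot":[0,0,0],"travel":[0,0,-1],"claw":0.7},{"rot":[0,0,0],"travel":[0,0,0],"claw":0.7}]' | grep -E "pos|force: \["; done
```

```text
position: [0.4262, 0.1923, 0.0105]
force: [0.5, -0.5, -0.2]
grip_force: 0.0
position: [0.4264, 0.1923, 0.0087]
force: [-0.4, -1.0, -0.5]
position: [0.4263, 0.1923, 0.0066]
force: [-0.2, -0.5, 0.4]
position: [0.4264, 0.1923, 0.0046]
force: [0.2, 0.1, 0.8]
```

```bash
for k in 1 2 3; do python3 -m creep '[{"rot":[0,0,0],"travel":[0,0,-1],"claw":0.7},{"rot":[0,0,0],"travel":[0,0,0],"claw":0.7}]' | grep -E "pos|force: \["; done
```

```text
position: [0.4264, 0.1923, 0.0036]
force: [-0.2, 0.9, -0.1]
position: [0.4264, 0.1923, 0.0026]
force: [-0.0, -0.5, -0.1]
position: [0.4264, 0.1923, 0.0017]
force: [0.2, -0.1, 0.1]
```

```bash
for k in 1 2 3; do python3 -m creep '[{"rot":[0,0,0],"travel":[0,0,-1],"claw":0.7},{"rot":[0,0,0],"travel":[0,0,0],"claw":0.7}]' | grep -E "pos|force: \["; done
```

```text
position: [0.4264, 0.1923, 0.0007]
force: [-0.6, -0.4, 0.6]
position: [0.4263, 0.1923, -0.0004]
force: [-0.9, 0.2, -0.3]
position: [0.4263, 0.1923, -0.0014]
force: [0.0, 0.1, 0.7]
```

```bash
python3 -m creep '[{"rot":[0,0,0],"travel":[1.6,-5.8,0],"claw":0.7},{"rot":[0,0,0],"travel":[1.6,-5.8,0],"claw":0.7},{"rot":[0,0,0],"travel":[1.6,-5.8,0],"claw":0.7},{"rot":[0,0,0],"travel":[1.6,-5.8,0],"claw":0.7},{"rot":[0,0,0],"travel":[1.6,-5.8,0],"claw":0.7}]'
python3 - <<'E'
from seg import *
i,im=snap('wrist','w11'); j,jm=snap('side','s11'); k,km=snap('scene')
p=bot.state()['position'][:2]*1000; print('tcp stop xy',(p-S)@u,(p-S)@e)
c=big(tin(jm)*(np.arange(384)[:,None]>200)); P=plane(j,c,.024)*1000-S
print('side: front',(P@u).max(),'rear(z0)',((plane(j,c,0)*1000-S)@u).min(),'lat',(P@e).min(),(P@e).max())
m=tin(km); m[230:]=0; c=big(m); P=plane(k,c,.024)*1000-S; print('scene',(P@u).min(),(P@u).max(),(P@e).min(),(P@e).max())
tinpose(k,km*(m[...,None]>0)); 
im=np.hstack([cv2.resize(im,(450,338)),cv2.resize(jm[215:315,225:325],(338,338),interpolation=cv2.INTER_CUBIC)]); cv2.imwrite('pics/c11.png',im)
E
```

```text
clock: 15.95
position: [0.4345, 0.163, -0.0013]
eef_rot: [-1.901, -2.501, -0.0]
force: [-0.3, 1.0, 0.9]
finger_gap: 0.0257
grip_force: 0.6
tcp stop xy -378.59013750473764 0.1317038328711051
side: front -275.6702156964327 rear(z0) -343.93510973907377 lat -392.4937377879133 -344.6125221173653
scene -1289.1182017221872 -648.0453701021729 91.07437307660734 445.31811005027754
size [654.5 222.7] world c [551.3 783.7] stop xy -945.6 278.5 yaw rel deg -18.59
rear mid [554.2 837.1] dir [-0.054 -0.999]
```

View pics/c11.png

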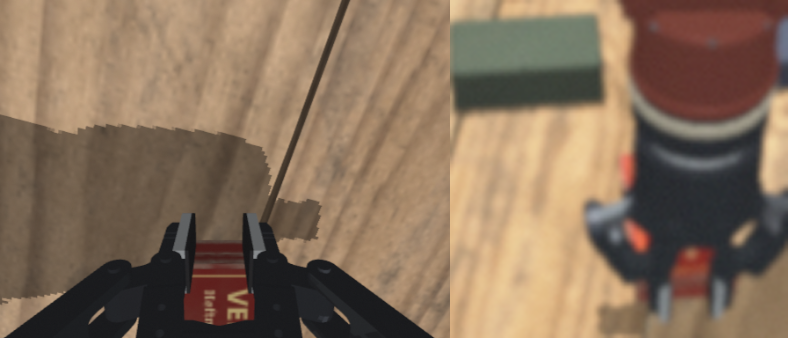

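The wrist crop shows the tin's rear wall between the fingers at (220,243)-(220,262); the tin was either being pushed or passed over, so I'll check the rear edge numerically.

```bash
cat >> seg.py <<'E'
def rear(i,im,show=False):
    out=[]
    for c in (228,238,248,258,268):
        col=im[:,c].astype(int); red=(col[:,2]>60)&(col[:,2]>1.8*col[:,1]); r=np.where(red[200:340])[0]
        if len(r): out.append(((plane(i,(c,200+r[0]),0)[0]*1000-S)@np.c_[u,e]).round(1).tolist())
    print('rear base (x,y)',out)
E
python3 - <<'E'
from seg import *
im=cv2.imread('pics/w11.png'); i=optics.camera_info('wrist'); rear(i,im)
print([(r,*im[r,250][::-1].tolist()) for r in range(266,306,2)])
for r in range(270,304,4): print(r,*[round(float((plane(i,(250,r),z)[0]*1000-S)@u),1) for z in (0,.024)])
E
```

```text
rear base (x,y) [[-363.1, -10.9], [-363.1, -5.7], [-363.1, -0.5], [-363.1, 4.8], [-363.1, 10.0]]
[(266, 103, 89, 73), (268, 101, 87, 72), (270, 100, 87, 71), (272, 97, 84, 69), (274, 84, 66, 59), (276, 79, 50, 44), (278, 73, 28, 26), (280, 73, 28, 25), (282, 74, 28, 26), (284, 74, 28, 25), (286, 76, 40, 36), (288, 80, 57, 50), (290, 69, 41, 37), (292, 66, 29, 26), (294, 69, 39, 35), (296, 74, 54, 47), (298, 78, 58, 52), (300, 95, 57, 51), (302, 98, 52, 47), (304, 95, 46, 42)]
270 -367.3 -382.3
274 -364.9 -380.3
278 -362.5 -378.2
282 -360.1 -376.2
286 -357.6 -374.1
290 -355.2 -372.0
294 -352.7 -369.9
298 -350.1 -367.8
302 -347.6 -365.7
```

The rear end is at −365.5, moved 15 mm and square to the fingers, so the push works. Continue up to just before the gap.

```bash
python3 -m creep '[{"rot":[0,0,0],"travel":[2.1,-7.7,0],"claw":0.7},{"rot":[0,0,0],"travel":[2.1,-7.7,0],"claw":0.7},{"rot":[0,0,0],"travel":[2.1,-7.7,0],"claw":0.7},{"rot":[0,0,0],"travel":[2.1,-7.7,0],"claw":0.7},{"rot":[0,0,0],"travel":[2.1,-7.7,0],"claw":0.7}]'
cat > chk.py <<'E'
from seg import *
p=bot.state()['position'][:2]*1000; print('tcp stop xy',((p-S)@u).round(1),((p-S)@e).round(1))
i,im=snap('wrist'); rear(i,im)
x=(p-S)@u+12.6+53.5
for n in ('scene','side'):
    j,jm=snap(n,'last_'+n); h=cv2.cvtColor(jm,cv2.COLOR_BGR2HSV)
    m=(((h[...,0]<8)|(h[...,0]>172))&(h[...,1]>140)&(h[...,2]>50)).astype(np.uint8)
    q=S+x*u; w=np.array([[q+a*63*u+b*44*e] for a,b in((1,1),(1,-1),(-1,-1),(-1,1))]).reshape(-1,2)/1000
    roi=np.zeros(m.shape,np.uint8); cv2.fillPoly(roi,[proj(j,np.c_[w,np.full(4,.02)]).astype(int)],1)
    yy,xx=np.where(m&roi); P=(plane(j,np.c_[xx,yy],.024)*1000-S)@np.c_[u,e]
    # robust lateral extents in slices along push
    print(n,len(P),[(int(s),int(((P[:,0]>s)&(P[:,0]<s+15)).sum()),*np.round(np.percentile(P[(P[:,0]>s)&(P[:,0]<s+15),1],[1,99]),1)) for s in np.arange(x-52,x+50,15) if ((P[:,0]>s)&(P[:,0]<s+15)).sum()>8], 'front',P[:,0].max().round(1) if len(P) else None)
E
python3 chk.py
python3 - <<'E'
from seg import *
i=np.load('w2.npy',allow_pickle=True).item()
print('spools',(plane(i,[(369,169),(178,210)],.052)*1000-S)@np.c_[u,e])
E
```

```text
clock: 16.73
position: [0.445, 0.1242, -0.0013]
eef_rot: [-1.901, -2.501, 0.0]
force: [0.1, 0.7, -0.8]
finger_gap: 0.0256
grip_force: 0.6
tcp stop xy -338.5 -0.1
rear base (x,y) [[-323.0, -11.1], [-323.0, -5.9], [-323.0, -0.7], [-323.0, 4.6], [-323.0, 9.8]]
scene 740 [(-324, 110, np.float64(-30.9), np.float64(31.7)), (-309, 87, np.float64(-33.4), np.float64(29.9)), (-294, 87, np.float64(-40.4), np.float64(29.1)), (-279, 77, np.float64(-40.8), np.float64(29.9)), (-264, 85, np.float64(-40.9), np.float64(29.0)), (-249, 85, np.float64(-26.0), np.float64(29.2)), (-234, 126, np.float64(-34.1), np.float64(29.5))] front -206.4
side 111 [(-324, 49, np.float64(-17.1), np.float64(4.2)), (-309, 24, np.float64(-20.2), np.float64(26.2)), (-294, 21, np.float64(18.4), np.float64(27.6))] front -227.0
spools [[ -55.88541993   93.99711897]
 [ -67.20904784 -116.06605852]]
```

Run:
```python
from seg import *
im=cv2.imread('pics/scene0.png'); i=optics.camera_info('scene')
h,s,v=cv2.split(cv2.cvtColor(im,cv2.COLOR_BGR2HSV))
def roi(a,b,c,d):
    r=np.zeros(h.shape,bool); r[a:b,c:d]=1; return r
lo=big(roi(140,195,175,240)&(h>32)&(h<100)&(v<110)); sh=big(roi(185,240,115,180)&(h>95)&(h<150))
st=big(roi(200,255,200,260)&(h>15)&(h<32)&(s>90)&(v>190))
for n,c in(('lo',lo),('sh',sh),('st',st)):
  for z in (0,.03,.036,.045):
    P=(plane(i,c,z)*1000-S)@np.c_[u,e]; print(n,z,'x',P[:,0].min().round(1),P[:,0].max().round(1),'y',P[:,1].min().round(1),P[:,1].max().round(1))
```

```text
Traceback (most recent call last):
  File "seg.py", line 5, in big
    return max(cs,key=cv2.contourArea)[:,0,:]
           ~~~^^^^^^^^^^^^^^^^^^^^^^^^
ValueError: max() iterable argument is empty
```

Run:
```python
from seg import *
im=cv2.imread('pics/scene0.png'); i=optics.camera_info('scene')
h,s,v=cv2.split(cv2.cvtColor(im,cv2.COLOR_BGR2HSV))
print([(h[y,x],s[y,x],v[y,x]) for x,y in ((206,160),(205,178),(150,205),(148,222),(231,227),(225,240))])
def roi(a,b,c,d):
    r=np.zeros(h.shape,bool); r[a:b,c:d]=1; return r
for n,m in(('lo',roi(140,195,175,240)&(h>28)&(h<100)&(v<120)),('sh',roi(185,240,115,180)&(h>95)&(h<160)),('st',roi(205,255,200,260)&(h>15)&(h<35)&(s>60)&(v>200))):
  if m.sum()<50: print(n,m.sum()); continue
  c=big(m)
  for z in (0,.03,.036,.045):
    P=(plane(i,c,z)*1000-S)@np.c_[u,e]; print(n,z,'x',P[:,0].min().round(1),P[:,0].max().round(1),'y',P[:,1].min().round(1),P[:,1].max().round(1))
```

```text
[(np.uint8(37), np.uint8(54), np.uint8(117)), (np.uint8(14), np.uint8(54), np.uint8(71)), (np.uint8(115), np.uint8(51), np.uint8(120)), (np.uint8(116), np.uint8(36), np.uint8(99)), (np.uint8(27), np.uint8(69), np.uint8(255)), (np.uint8(18), np.uint8(129), np.uint8(212))]
lo 0 x -213.4 -176.7 y 61.7 102.3
lo 0.03 x -189.1 -154.0 y 44.8 83.7
lo 0.036 x -184.2 -149.4 y 41.5 80.0
lo 0.045 x -176.9 -142.6 y 36.4 74.4
sh 0 x -217.7 -141.3 y -124.6 -25.0
sh 0.03 x -193.2 -120.1 y -133.3 -38.0
sh 0.036 x -188.3 -115.9 y -135.0 -40.6
sh 0.045 x -180.9 -109.5 y -137.6 -44.6
st 0 x -103.6 27.4 y -62.5 87.6
st 0.03 x -84.0 41.2 y -73.9 69.6
st 0.036 x -80.1 44.0 y -76.2 66.1
st 0.045 x -74.2 48.2 y -79.6 60.7
```

The scene camera suggests the tin could be up to 2.5 mm off; clearance is only about 5 mm, so I'll look from above once before entering.

```bash
python3 -m creep '[{"rot":[0,0,0],"travel":[-1.1,3.9,0],"claw":0.7},{"rot":[0,0,0],"travel":[0,0,50],"claw":0.7},{"rot":[0,0,0],"travel":[8,-29,60],"claw":0.7},{"rot":[0,0,0],"travel":[8,-29,60],"claw":0.7},{"rot":[0,0,0],"travel":[0,0,0],"claw":0.7}]' |grep pos
python3 - <<'E'
from seg import *
bot.state(); i,im=snap('wrist','w12'); tinpose(i,im)
h,s,v=cv2.split(cv2.cvtColor(im,cv2.COLOR_BGR2HSV))
# lateral line fits of tin sides and weights inner base edges
c=big(tin(im)); P=(plane(i,c,.024)*1000-S)@np.c_[u,e]
for s0 in range(-320,-220,20):
    q=P[(P[:,0]>s0)&(P[:,0]<s0+20),1]; print(s0,q[q<0].mean().round(1) if (q<0).any() else None,q[q>0].mean().round(1) if (q>0).any() else None)
m=((h>90)&(h<150)&(s>15)); g=((h>32)&(h<90))
for n,mm in(('short',m),('long',g)):
    mm=cv2.morphologyEx(mm.astype(np.uint8),cv2.MORPH_OPEN,np.ones((3,3))); yy,xx=np.where(mm)
    P=(plane(i,np.c_[xx,yy],0)*1000-S)@np.c_[u,e]
    for x0 in (-190,-180,-170,-160,-150):
        q=P[(abs(P[:,0]-x0)<3)&(abs(P[:,1])<70),1]; print(n,x0,len(q),(q.max() if n=='short' else q.min()).round(1) if len(q) else None)
E
```

```text
position: [0.462, 0.0738, 0.1644]
size [ 63.  104.8] world c [462.3  61.4] stop xy -273.4 -0.3 yaw rel deg -0.62
rear mid [448.6 113.2] dir [ 0.257 -0.966]
-320 -30.7 30.1
-300 -30.7 30.0
-280 -30.7 30.1
-260 -30.5 29.7
-240 -21.3 20.0
short -190 101 63.9
short -180 146 68.7
short -170 129 69.3
short -160 105 69.9
short -150 125 69.3
long -190 12 65.9
long -180 4 68.4
long -170 0 None
long -160 0 None
long -150 0 None
```

The tin is at y = −0.3 with its sides parallel to the gap. Return behind it and push on.

```bash
python3 -m creep '[{"rot":[0,0,0],"travel":[-8,29,-60],"claw":0.7},{"rot":[0,0,0],"travel":[-8,29,-60],"claw":0.7},{"rot":[0,0,0],"travel":[0,0,-28],"claw":0.7},{"rot":[0,0,0],"travel":[0,0,-20],"claw":0.7},{"rot":[0,0,0],"travel":[0,0,0],"claw":0.7}]'; python3 -m creep '[{"rot":[0,0,0],"travel":[1.1,-3.9,0],"claw":0.7},{"rot":[0,0,0],"travel":[2.1,-7.7,0],"claw":0.7},{"rot":[0,0,0],"travel":[2.1,-7.7,0],"claw":0.7},{"rot":[0,0,0],"travel":[2.1,-7.7,0],"claw":0.7},{"rot":[0,0,0],"travel":[0,0,0],"claw":0.7}]'; python3 chk.py
```

```text
clock: 18.18
position: [0.4409, 0.1291, -0.0014]
eef_rot: [-1.897, -2.499, 0.006]
force: [-1.3, 0.1, -0.1]
finger_gap: 0.0259
grip_force: 0.0
clock: 18.8
position: [0.4517, 0.1009, 0.0009]
eef_rot: [1.902, 2.499, 0.0]
force: [0.4, -0.2, -0.5]
finger_gap: 0.0254
grip_force: 0.0
tcp stop xy -314.2 0.0
rear base (x,y) [[-297.9, -11.2], [-297.9, -5.9], [-297.9, -0.6], [-297.9, 4.7], [-297.9, 10.0]]
scene 733 [(-300, 116, np.float64(-30.6), np.float64(31.6)), (-285, 84, np.float64(-29.5), np.float64(29.9)), (-270, 89, np.float64(-38.1), np.float64(29.6)), (-255, 74, np.float64(-40.4), np.float64(29.9)), (-240, 86, np.float64(-39.6), np.float64(29.5)), (-225, 88, np.float64(-25.4), np.float64(29.2)), (-210, 129, np.float64(-32.9), np.float64(29.5))] front -183.3
side 123 [(-300, 50, np.float64(-18.3), np.float64(3.4)), (-285, 32, np.float64(-21.4), np.float64(25.8)), (-270, 22, np.float64(16.5), np.float64(27.5))] front -201.2
```

```bash
python3 -m creep '[{"rot":[0,0,0],"travel":[1.6,-5.8,0],"claw":0.7},{"rot":[0,0,0],"travel":[1.6,-5.8,0],"claw":0.7},{"rot":[0,0,0],"travel":[1.6,-5.8,0],"claw":0.7},{"rot":[0,0,0],"travel":[1.6,-5.8,0],"claw":0.7},{"rot":[0,0,0],"travel":[1.6,-5.8,0],"claw":0.7}]'|grep for; python3 -m creep '[{"rot":[0,0,0],"travel":[1.6,-5.8,0],"claw":0.7},{"rot":[0,0,0],"travel":[1.6,-5.8,0],"claw":0.7},{"rot":[0,0,0],"travel":[1.6,-5.8,0],"claw":0.7},{"rot":[0,0,0],"travel":[1.6,-5.8,0],"claw":0.7},{"rot":[0,0,0],"travel":[1.6,-5.8,0],"claw":0.7}]'; python3 chk.py
```

```text
force: [-0.2, 0.8, 0.1]
grip_force: 0.4
clock: 20.2
position: [0.4673, 0.0433, 0.0007]
eef_rot: [-1.901, -2.501, 0.0]
force: [0.6, 1.5, -0.9]
finger_gap: 0.0254
grip_force: 0.3
tcp stop xy -254.6 -0.3
rear base (x,y) [[-239.0, -11.4], [-239.0, -6.1], [-239.0, -0.8], [-239.0, 4.5], [-239.0, 9.7]]
scene 775 [(-240, 121, np.float64(-29.8), np.float64(31.9)), (-225, 91, np.float64(-31.7), np.float64(30.7)), (-210, 86, np.float64(-28.4), np.float64(29.8)), (-195, 75, np.float64(-24.9), np.float64(30.7)), (-180, 91, np.float64(-25.2), np.float64(30.7)), (-165, 98, np.float64(-25.1), np.float64(30.3)), (-150, 134, np.float64(-33.4), np.float64(30.4))] front -123.6
side 127 [(-240, 50, np.float64(-18.4), np.float64(26.1)), (-225, 34, np.float64(-20.4), np.float64(23.7)), (-210, 20, np.float64(16.1), np.float64(27.8)), (-195, 14, np.float64(18.4), np.float64(27.7))] front -184.6
```

It's passing cleanly and straight. Continue, watching force as the gripper comes over the weights.

```bash
python3 -m creep '[{"rot":[0,0,0],"travel":[1.6,-5.8,0],"claw":0.7},{"rot":[0,0,0],"travel":[1.6,-5.8,0],"claw":0.7},{"rot":[0,0,0],"travel":[1.6,-5.8,0],"claw":0.7},{"rot":[0,0,0],"travel":[1.6,-5.8,0],"claw":0.7},{"rot":[0,0,0],"travel":[1.6,-5.8,0],"claw":0.7}]'|grep for; python3 -m creep '[{"rot":[0,0,0],"travel":[1.7,-5.8,0],"claw":0.7},{"rot":[0,0,0],"travel":[1.7,-5.8,0],"claw":0.7},{"rot":[0,0,0],"travel":[1.6,-5.8,0],"claw":0.7},{"rot":[0,0,0],"travel":[1.6,-5.8,0],"claw":0.7},{"rot":[0,0,0],"travel":[1.6,-5.8,0],"claw":0.7}]'; python3 chk.py
```

```text
force: [-0.4, 2.3, 0.7]
grip_force: 0.7
clock: 21.6
position: [0.4835, -0.0146, 0.0007]
eef_rot: [-1.901, -2.501, -0.0]
force: [0.5, 0.3, -0.0]
finger_gap: 0.0252
grip_force: 0.8
tcp stop xy -194.4 -0.1
rear base (x,y) [[-178.8, -11.3], [-178.8, -6.0], [-178.8, -0.7], [-178.8, 4.6], [-178.8, 9.9]]
scene 790 [(-180, 130, np.float64(-30.2), np.float64(32.5)), (-165, 93, np.float64(-26.8), np.float64(31.2)), (-150, 88, np.float64(-25.5), np.float64(31.0)), (-135, 93, np.float64(-40.3), np.float64(32.6)), (-120, 94, np.float64(-41.1), np.float64(28.3)), (-105, 95, np.float64(-24.8), np.float64(28.8)), (-90, 140, np.float64(-39.8), np.float64(29.4))] front -65.6
side 127 [(-180, 42, np.float64(-16.5), np.float64(26.1)), (-165, 36, np.float64(-21.1), np.float64(1.7)), (-150, 24, np.float64(-16.1), np.float64(27.6)), (-135, 17, np.float64(16.7), np.float64(26.9))] front -121.8
```

```bash
python3 -m creep '[{"rot":[0,0,0],"travel":[1.6,-5.8,0],"claw":0.7},{"rot":[0,0,0],"travel":[1.6,-5.8,0],"claw":0.7},{"rot":[0,0,0],"travel":[1.6,-5.8,0],"claw":0.7},{"rot":[0,0,0],"travel":[1.6,-5.8,0],"claw":0.7},{"rot":[0,0,0],"travel":[1.6,-5.8,0],"claw":0.7}]'|grep for; python3 -m creep '[{"rot":[0,0,0],"travel":[1.6,-5.8,0],"claw":0.7},{"rot":[0,0,0],"travel":[1.6,-5.8,0],"claw":0.7},{"rot":[0,0,0],"travel":[1.6,-5.8,0],"claw":0.7},{"rot":[0,0,0],"travel":[1,-3.8,0],"claw":0.7},{"rot":[0,0,0],"travel":[0,0,0],"claw":0.7}]'; python3 chk.py | head -2;  python3 -m creep '[{"rot":[0,0,0],"travel":[0.3,-1,0],"claw":0.7},{"rot":[0,0,0],"travel":[0.3,-1,0],"claw":0.7},{"rot":[0,0,0],"travel":[0,0,0],"claw":0.7}]'
```

```text
force: [0.4, 1.0, -0.7]
grip_force: 0.4
clock: 23.0
position: [0.4974, -0.0649, 0.0008]
eef_rot: [1.901, 2.5, -0.0]
force: [0.1, -0.0, 0.6]
finger_gap: 0.0255
grip_force: 0.0
tcp stop xy -142.3 -0.2
rear base (x,y) [[-126.1, -11.3], [-126.7, -6.0], [-126.1, -0.7], [-126.7, 4.5], [-126.7, 9.8]]
clock: 23.52
position: [0.4978, -0.0663, 0.0007]
eef_rot: [-1.901, -2.501, -0.0]
force: [-0.3, 1.6, 1.0]
finger_gap: 0.0254
grip_force: 0.8
```

```bash
python3 -m creep '[{"rot":[0,0,0],"travel":[0.5,-1.9,0],"claw":0.7},{"rot":[0,0,0],"travel":[0.5,-1.9,0],"claw":0.7},{"rot":[0,0,0],"travel":[0.3,-1,0],"claw":0.7},{"rot":[0,0,0],"travel":[0,0,0],"claw":0.7}]' |grep -E "pos|for"; for k in 1 2; do python3 -m creep '[{"rot":[0,0,0],"travel":[0.2,-0.8,0],"claw":0.7},{"rot":[0,0,0],"travel":[0,0,0],"claw":0.7}]' |grep -E "pos|for"; done; python3 chk.py | head -2
```

```text
position: [0.4992, -0.0715, 0.0007]
force: [0.5, 0.3, 0.2]
grip_force: 0.2
position: [0.4994, -0.0722, 0.0007]
force: [0.6, 1.2, 0.3]
grip_force: 0.5
position: [0.4995, -0.0729, 0.0007]
force: [-0.7, 1.2, 0.8]
grip_force: 0.5
tcp stop xy -133.9 -0.3
rear base (x,y) [[-118.4, -11.4], [-118.4, -6.2], [-118.4, -0.9], [-118.4, 4.4], [-118.4, 9.7]]
```

Close to home; single small steps until the stop is felt.

```bash
python3 -m creep '[{"rot":[0,0,0],"travel":[0.2,-0.8,0],"claw":0.7},{"rot":[0,0,0],"travel":[0,0,0],"claw":0.7}]' |grep -E "pos|for";python3 -m creep '[{"rot":[0,0,0],"travel":[0.2,-0.8,0],"claw":0.7},{"rot":[0,0,0],"travel":[0,0,0],"claw":0.7}]' |grep -E "pos|for"; python3 chk.py | head -2
```

```text
position: [0.4997, -0.0737, 0.0007]
force: [-0.5, 1.2, -0.0]
grip_force: 0.5
position: [0.4999, -0.0746, 0.0007]
force: [-1.2, 1.3, -0.4]
grip_force: 0.4
tcp stop xy -132.2 -0.3
rear base (x,y) [[-116.7, -11.5], [-116.7, -6.2], [-116.7, -0.9], [-116.7, 4.4], [-116.7, 9.7]]
```

```bash
python3 -m creep '[{"rot":[0,0,0],"travel":[0.2,-0.7,0],"claw":0.7},{"rot":[0,0,0],"travel":[0,0,0],"claw":0.7}]' |grep -E "pos|for"
```

```text
position: [0.5001, -0.0752, 0.0007]
force: [0.1, 0.4, 0.6]
grip_force: 0.5
```

```bash
python3 -m creep '[{"rot":[0,0,0],"travel":[0.2,-0.7,0],"claw":0.7},{"rot":[0,0,0],"travel":[0,0,0],"claw":0.7}]' |grep -E "pos|for"
```

```text
position: [0.5003, -0.076, 0.0007]
force: [0.9, 1.1, 0.2]
grip_force: 0.5
```

```bash
python3 -m creep '[{"rot":[0,0,0],"travel":[0.2,-0.7,0],"claw":0.7},{"rot":[0,0,0],"travel":[0,0,0],"claw":0.7}]' |grep -E "pos|for"; python3 chk.py | head -2
```

```text
position: [0.5006, -0.0767, 0.0007]
force: [-0.6, 0.8, 0.4]
grip_force: 0.4
tcp stop xy -130.0 -0.3
rear base (x,y) [[-114.5, -11.5], [-114.5, -6.2], [-114.5, -0.9], [-114.5, 4.4], [-114.5, 9.7]]
```

```bash
python3 -m creep '[{"rot":[0,0,0],"travel":[0.2,-0.7,0],"claw":0.7},{"rot":[0,0,0],"travel":[0,0,0],"claw":0.7}]' |grep -E "pos|for"; python3 chk.py | head -2
```

```text
position: [0.5007, -0.0773, 0.0007]
force: [0.2, 0.8, 0.4]
grip_force: 0.5
tcp stop xy -129.4 -0.3
rear base (x,y) [[-113.8, -11.5], [-113.8, -6.2], [-113.8, -0.9], [-113.8, 4.4], [-113.8, 9.7]]
```

```bash
python3 -m creep '[{"rot":[0,0,0],"travel":[0.2,-0.7,0],"claw":0.7},{"rot":[0,0,0],"travel":[0,0,0],"claw":0.7}]' |grep -E "pos|for"
```

```text
position: [0.5009, -0.078, 0.0007]
force: [-0.3, 1.3, 0.3]
grip_force: 0.5
```

```bash
python3 -m creep '[{"rot":[0,0,0],"travel":[0.2,-0.7,0],"claw":0.7},{"rot":[0,0,0],"travel":[0,0,0],"claw":0.7}]' |grep -E "pos|for"
```

```text
position: [0.501, -0.0785, 0.0007]
force: [-0.9, 2.5, 1.6]
grip_force: 1.3
```

```bash
python3 -m creep '[{"rot":[0,0,0],"travel":[0.2,-0.7,0],"claw":0.7},{"rot":[0,0,0],"travel":[0,0,0],"claw":0.7}]' |grep -E "pos|for"; python3 chk.py | head -2
```

```text
position: [0.501, -0.0786, 0.0007]
force: [-1.5, 6.2, 2.5]
grip_force: 3.1
tcp stop xy -128.1 -0.4
rear base (x,y) [[-112.6, -11.5], [-112.6, -6.2], [-112.6, -0.9], [-112.6, 4.4], [-112.6, 9.7]]
```

The force has risen to 6 N with the tin stalled against the stop. Back off, rise and check from above.

```bash
python3 -m creep '[{"rot":[0,0,0],"travel":[-0.5,1.9,0],"claw":0.7},{"rot":[0,0,0],"travel":[-2.1,7.7,0],"claw":0.7},{"rot":[0,0,0],"travel":[-1,4,0],"claw":0.7},{"rot":[0,0,0],"travel":[0,0,40],"claw":0.7},{"rot":[0,0,0],"travel":[0,0,60],"claw":0.7}]' |grep -E "pos|for"; python3 -m creep '[{"rot":[0,0,0],"travel":[5,-20,55],"claw":0.7},{"rot":[0,0,0],"travel":[5,-20,55],"claw":0.7},{"rot":[0,0,0],"travel":[5,-20,10],"claw":0.7},{"rot":[0,0,0],"travel":[0,0,0],"claw":0.7}]' |grep -E "clock|pos|for"
python3 - <<'E'
from seg import *
i,im=snap('wrist','w20'); tinpose(i,im)
P=(plane(i,big(tin(im)),.024)*1000-S)@np.c_[u,e]; print('front/rear',P[:,0].max(),P[:,0].min())
h,s,v=cv2.split(cv2.cvtColor(im,cv2.COLOR_BGR2HSV))
c=big((h>12)&(h<28)&(s>75)&(v>215)); Q=(plane(i,c,.03)*1000-S)@np.c_[u,e]; print('stop',len(c),Q.min(0),Q.max(0))
a,b=optics.camera_info('scene'),None
for n in ('scene','side'):
    _,im=snap(n,'end_'+n); d=cv2.absdiff(im,cv2.imread(f'pics/{n}0.png')).max(2)
    j=optics.camera_info(n)
    for nm,q,z in (('spool_a',S-56*u+94*e,.03),('spool_b',S-67*u-116*e,.03),('pot',S+110*u,.03),('folder',S+27*u,.004)):
        x,y=proj(j,[[*(q/1000),z]])[0].astype(int); print(n,nm,(x,y),np.median(d[y-5:y+6,x-5:x+6]))
E
```

```text
position: [0.4963, -0.0652, 0.1006]
force: [0.9, -0.5, -0.2]
grip_force: 0.0
clock: 28.65
position: [0.5135, -0.1268, 0.2216]
force: [0.7, 0.1, -0.1]
grip_force: 0.0
size [ 62.6 104.9] world c [ 518.5 -141.3] stop xy -62.9 -0.2 yaw rel deg -0.31
rear mid [504.5 -89.7] dir [ 0.262 -0.965]
front/rear -10.547747339696093 -115.18078313849524
stop 252 [ -9.40223112 -59.75184572] [ 9.22777351 58.93068996]
scene spool_a (np.int64(242), np.int64(186)) 6.0
scene spool_b (np.int64(165), np.int64(244)) 6.0
scene pot (np.int64(273), np.int64(257)) 7.0
scene folder (np.int64(241), np.int64(241)) 6.0
side spool_a (np.int64(242), np.int64(200)) 2.0
side spool_b (np.int64(323), np.int64(198)) 20.0
side pot (np.int64(272), np.int64(160)) 2.0
side folder (np.int64(275), np.int64(185)) 1.0
```

The tin is home at (−62.9, −0.2) mm, square to the stop, and the other items show no change.

```bash
python3 -c "
from rig import bot
print(bot.job_done())"
```

```text
the job is handed in; nothing more can be done
None
```

The needle tin went through the gap short end first and is parked flat against the bench stop, measured within about 1 mm and 0.3° of its place; the spools, the folder behind the stop and the paste pot show no movement (the short folder was not re-measured), and the job is handed in.

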